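Clear the tally chips off the scoring board

ROBOT

A 7-joint arm with a two-finger parallel gripper is mounted at the origin on the work surface. World frame = base frame: x ahead of the robot, y to its left, z up, the work surface at z = 0. Lengths are in m, angles in rad, forces in N, time in s.
With the tool pointing down it reaches from about 0.4 to 0.85 m from the base axis. Payload 10.4 kg.
Tool frame: the origin (TCP) lies midway between the tips of the shut fingers; the grasp point (between the pads) lies ctrl.grip_depth behind it (ctrl.grip_depth is the distance from the TCP to the grasp point, in m); z points along the fingers, y is the line along which they close (so a half turn about z gives the same grasp; the last joint's range is limited). The gripper opens to 87 mm and grips with 3 to 60 N. Pads are 19 mm wide; open, the fingers measure 117 mm over their backs; the gripper's body (75 mm by 190 mm) begins 51 mm behind the grasp point.
Start: joints at [1.176, 0.332, -0.065, 1.46, 0.022, 1.35, -0.088], TCP at [0.227, -0.582, 0.183] pointing down, gripper open.
Joint ranges: [-2.6, 2.6], [-0.5, 2.12], [-1.47, 1.34], [0.16, 2.42], [-1.27, 4.41], [0.06, 2.06], [-2.6, 2.6]. Speed limits (rad/s): [2.22, 2.22, 2.79, 2.79, 3.14, 3.14, 3.14].

INTERFACE

Orientations are given as a rotation vector (axis times angle).
In Python, from cell import ctrl gives the robot as it stands. The module is installed in compiled form; this text tells all that it offers.
- The arm moves only by the shell command python3 -m creep 'ROWS' [OPENING] [FORCE]. ROWS is JSON, a list that holds one entry, the list of rows, each a list of 4 numbers: the shift along the world's x, y, z each as a share of 25 cm, from -1 to 1, then the turn about the world's z as a share of 45 degrees, from -1 to 1. A call has 1 to 12 rows; each row is the pose to reach, as a shift and turn from the pose commanded when the call began; what a row does not reach only later rows make up. A row lasts 1/12 s, in which the tool goes at most 41.7 mm and 7.16 degrees, less where a joint would pass 70% of its speed; a pose out of reach is approached as far as the arm can. A call with a number of a shift or a turn outside -1 to 1 is refused whole. A call with a gripper value outside its range is refused whole. OPENING is the gripper's target within -1 to 1 (shut at 1, half-way at 0, fully open at -1), set as the call begins (- or left out, the last holds). The fingers move at their own pace and stop on an object; FORCE is the grip in N (left out, the last holds). Time passes only in rows, so rows that repeat a pose let the fingers close. It gives the time, the measured TCP pose, the force, the opening and the grip force at its end, in the units of the state.
- ctrl.observe(): the state, without advancing time (a new reading comes with each control period).
- ctrl.capture(name): name is "scene" or "top"; returns a dict with "frame" (384x512x3 uint8, blue, green, red), "fx", "fy", "cx", "cy" (pixels), "rvec" (rotation vector, rad) and "tvec" (3), from world to camera coordinates, as OpenCV has them. Camera axes: x right, y down, z forward; pixel columns grow to the right and rows downward; lengths in m; the calibration is good to about 2 mm. A picture is of the moment at which its call begins. There is no depth.
- ctrl.finish_job(): hands the job in; it is judged then, once.
The state is a dict: "t": time; "joint_positions": joint angles; "dq": joint speeds; "tau": joint torques, N m; "tool_pos": TCP position; "eef_rot": TCP orientation; "ft_force": force on the tool from outside, world axes, zero at the start; "wrist_torque": the same for the moment, N m; "gripper_width": finger opening in m; "finger_force": force on a finger pad.
Only numpy, scipy, OpenCV 4.12 (cv2) and the standard library are available. Lean on these libraries where they do the work, as an engineer would, in place of code of your own. Each camera call takes 0.05 s, during which the arm holds its last target. There are 200 camera calls.

TASK

First turn the white carousel by its black grip bar until the orange compartment sits centred under the board's open spout end. Then take the yellow scraper from its grey tray, wipe all four orange tally chips along the board and off the spout end into the orange compartment, touching the chips only with the scraper, and stand the scraper back upright in its tray. Leave the other gym things on the table where they are.

Things in the scene. Friction and masses are not known exactly. Their poses are not given: they have to be found in the camera images.
- station: Fixed scoring station: plywood board 150 x 250 mm on legs, top 130 mm above the table; spout and carousel at its -y end. Origin on the table under the board's centre; x across the board, y along it, z up. Lane between green side rails: x -65 to +65 mm; rails 16 mm above the board. A like rail closes the back end (inner face y = +117 mm). The spout end is open: the board stops at y = -125 mm.
- lane (a point): Centre of the board's top surface: 130 mm straight above the station's origin. Same axes as the station.
- spout (a point): Middle of the spout opening, 5 mm beyond the board's open edge (station y = -130 mm), at board-top height. The catching compartment must lie centred under it. Same axes as the station. Two green cheeks carry the lane's side walls on to station y = -170 mm, tops level with the rails.
- carousel (a joint): Angle (rad) of the carousel about the upright axis at station x = 0, y = -230 mm; grows anticlockwise seen from above. At 0 the orange compartment is centred under the spout; it starts at +0.7 to +1.5. Turns with light friction (0.08 N m), stays where it is left, stops at -3.3 and +3.3.
- grip_bar (a point): Centre of the black grip bar on the carousel's hub, on the turning axis: 80 mm long (this frame's x), 18 mm thick (y), 34 mm tall; this point is about 130 mm and the bar's top 146 mm above the table. At joint 0 its axes are parallel to the station's. Can be gripped from above and turned.
- orange_mid (a point): Middle of the orange compartment's floor, 100 mm from the carousel's axis along its y (axes as grip_bar), 21 mm above the table. The carousel is a white round tub, 300 mm diameter, rim 85 mm above the table, with three equal walled compartments marked orange, blue, green on floor and rim. Blue and green chips in the others are fixed.
- scraper: Scraper block standing upright, base down. Black rubber foot and yellow body together 115 mm long (its x axis), 28 mm thick (y axis) and 45 mm tall; on top a black grip ridge 80 mm long (x), 20 mm thick (y), from 44 to 81 mm above the base. Origin at the centre of its underside, z up. 0.2 kg.
- tray: Fixed grey open tray for the scraper, outside 145 x 60 x 18 mm (x, y, z), walls and floor 5 mm thick, so 135 x 50 mm inside. Origin at the centre of its underside on the table; the scraper stands in it with its length along the tray's x axis, its base 5 mm above the table.
- chip1: Loose orange tally chip lying on the board, 30 x 60 x 8 mm (x, y, z), 15 g. Origin at the centre of its underside.
- chip2: Loose orange tally chip lying on the board, 30 x 60 x 8 mm (x, y, z), 15 g. Origin at the centre of its underside.
- chip3: Loose orange tally chip lying on the board, 30 x 60 x 8 mm (x, y, z), 15 g. Origin at the centre of its underside.
- chip4: Loose orange tally chip lying on the board, 30 x 60 x 8 mm (x, y, z), 15 g. Origin at the centre of its underside.
- dumbbell: Bystander: black rubber hex dumbbell, 190 mm long, 70 mm high, lying on the table. Origin under its middle.
- collar: Bystander: steel spinlock collar, 64 mm diameter, 30 mm high, lying flat. Origin at the centre of its underside.
- bottle: Bystander: stainless bottle, 72 mm diameter, 220 mm tall, standing. Origin at the centre of its underside.
- trainer: Bystander: A-shaped hand grip trainer with black handles, 170 x 116 x 26 mm, lying flat. Origin near its middle, on the table.
- scoop: Bystander: small clear plastic scoop, 90 x 60 x 35 mm with an 80 mm white handle to its -x. Origin under the bowl's centre.
- ball_center (a point): Bystander: centre of a red massage ball, 66 mm diameter, lying in a blue dish 110 mm wide.
Not all that is in view belongs to the job. Leave any pink look-alike of the chip3 alone. Leave any green look-alike of the scraper alone.

How it is judged:
On the way, in this order (a step that is already met when the one before it is completed fails the run):
1. the carousel is turned so that the orange compartment is centred under the spout (its middle within 25 mm of the spout point, seen from above) while all four chips are still on the board (horizontal distance between orange_mid and spout below 0.025 m and height (world z) of each of chip1, chip2, chip3, chip4 above 0.125 m), for 0.2 s.
2. the scraper is brought to the board's lane (x of scraper in the frame of lane between -0.04 and 0.04 m and y of scraper in the frame of lane between -0.16 and 0.12 m and z of scraper in the frame of lane below 0.02 m), for 0.1 s.
3. all four chips lie in the orange compartment (horizontal distance between each of chip1, chip2, chip3, chip4 and orange_mid below 0.098 m and horizontal distance between each of chip1, chip2, chip3, chip4 and grip_bar below 0.145 m and height (world z) of chip1 between 0.015 and 0.083 m and height (world z) of chip2 between 0.015 and 0.083 m and height (world z) of chip3 between 0.015 and 0.083 m and height (world z) of chip4 between 0.015 and 0.083 m), for 0.2 s.
At the end, for the whole second after the job is handed in: All four chips rest in the orange compartment (within 98 mm of its middle, below the rim), it is still under the spout (middle within 25 mm of the spout point), and the scraper rests upright (0.1 rad) on its tray's floor, within 20 mm of the tray's centre and 0.2 rad of its length (all of step 3 and horizontal distance between orange_mid and spout below 0.025 m and horizontal distance between scraper and tray below 0.02 m and height (world z) of scraper below 0.012 m and angle between scraper's own z axis and vertical below 0.1 rad and angle between the x axis of scraper and the x axis of tray, either way round below 0.2 rad and linear speed of each of scraper, chip1, chip2, chip3, chip4 below 0.02 m/s); the robot touches nothing.
It fails at once if a chip is touched by the gripper's fingers instead of the scraper (contact force between the fingers and chip1 above 0.5 N or contact force between the fingers and chip2 above 0.5 N or contact force between the fingers and chip3 above 0.5 N or contact force between the fingers and chip4 above 0.5 N).
It fails at once if a bystander (dumbbell, collar, bottle, grip trainer, scoop, ball) is moved more than 30 mm (distance of any of dumbbell, collar, bottle, trainer, scoop, ball_center from where it was at the start of the episode above 0.03 m).
It also fails if it takes over 72 s, if anything falls off the work surface, if the arm or the gripper's body presses on something with over 40 N, if the wrist force passes 120 N, or if a joint passes its speed limit or range.

## Working session

There is one attempt and no reset: what is moved stays moved. The work goes in short steps, Python scripts to look and compute and a shell command to move; the robot and the scene stay as the last step left them, time stands still between calls to the robot, and variables do not carry over. Pictures are saved under pics/ and viewed, at most 10 in all, crops included, and the job is handed in when it is done.

```bash
mkdir -p pics
cat > h.py <<'E'
import numpy as np, cv2
from cell import ctrl
def cap(n,f=None):
    c=ctrl.capture(n)
    if f: cv2.imwrite('pics/'+f,c['frame'])
    return c
def ray(c,u,v,z):
    R=cv2.Rodrigues(np.array(c['rvec'],float))[0]; t=np.array(c['tvec'],float).ravel()
    o=-R.T@t; d=R.T@np.array([(u-c['cx'])/c['fx'],(v-c['cy'])/c['fy'],1])
    return o+d*(z-o[2])/d[2]
def proj(c,p):
    K=np.array([[c['fx'],0,c['cx']],[0,c['fy'],c['cy']],[0,0,1]])
    return cv2.projectPoints(np.array(p,float).reshape(-1,1,3),np.array(c['rvec'],float),np.array(c['tvec'],float),K,None)[0].reshape(-1,2)
E
python3 - <<'E'
from h import *
for n in('top','scene'):
    c=cap(n,n+'0.png'); R=cv2.Rodrigues(np.array(c['rvec'],float))[0]
    print(n,c['fx'],c['cx'],c['cy'],-R.T@np.array(c['tvec']).ravel(),R.round(2).tolist())
o=ctrl.observe();print(o,ctrl.grip_depth)
E
```

```text
top 394.993103058364 252.6422481422045 199.7019349416084 [ 0.39102309 -0.01235652  1.21003121] [[0.01, -1.0, 0.03], [-0.99, -0.01, -0.11], [0.11, -0.03, -0.99]]
scene 439.74194360514144 253.52245271719136 187.97696391769526 [1.22786278 0.9424639  1.17240229] [[-0.82, 0.57, 0.01], [0.37, 0.54, -0.75], [-0.44, -0.61, -0.66]]
{'t': 0.1, 'joint_positions': array([ 1.17640035,  0.33275224, -0.06467831,  1.46085386,  0.02162045,
        1.34991577, -0.08851971]), 'dq': array([ 0.00085386, -0.00101025,  0.00113874, -0.00017407,  0.00081231,
       -0.00066492,  0.00061547]), 'tau': array([ 2.16058528e-03, -6.24547577e+01,  2.53938662e-02, -3.90715742e+01,
       -6.13454869e-02,  3.66270065e-02,  9.98988071e-05]), 'tool_pos': array([ 0.22688618, -0.58193801,  0.18257039]), 'eef_rot': array([-3.08629677e+00, -5.80411608e-01,  4.87712291e-04]), 'ft_force': array([-0.39169958, -0.56590182,  0.18617876]), 'wrist_torque': array([ 0.03965931, -0.04092235, -0.02112827]), 'finger_force': 0.0, 'gripper_width': 0.08699588411996334} 0.0187
```

View pics/top0.png

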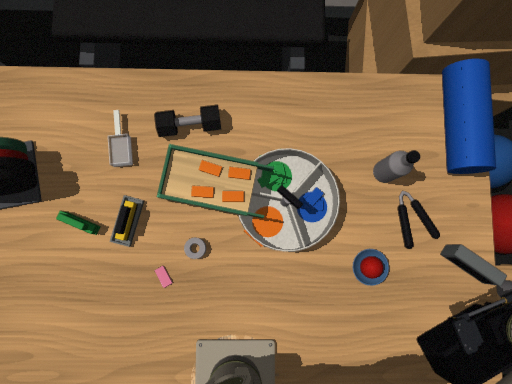

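View pics/scene0.png

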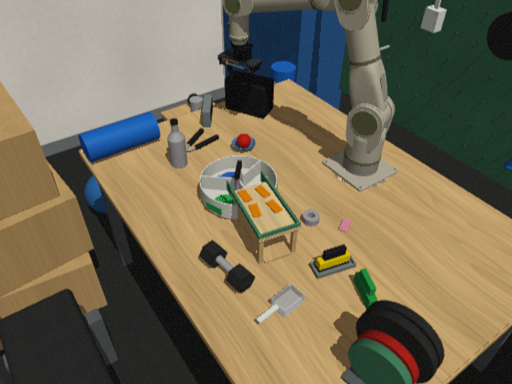

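The top view shows the board with its rails at about (160–270, 145–215), four orange chips near (211,168), (240,173), (202,192) and (233,196), and the carousel centred near (290,200) with its black bar at (290,197). The scraper and tray are at (128,220) and the collar is at (196,248). The scene view shows the same layout from the other side.

Run:
```python
from h import *
c=cap('top'); f=c['frame']; hsv=cv2.cvtColor(f,cv2.COLOR_BGR2HSV)
def show(name,lo,hi,z,box,amin=25):
    m=cv2.inRange(hsv,lo,hi); k=np.zeros_like(m); x0,y0,x1,y1=box; k[y0:y1,x0:x1]=255; m&=k
    for q in cv2.findContours(m,cv2.RETR_EXTERNAL,cv2.CHAIN_APPROX_NONE)[0]:
        if cv2.contourArea(q)<amin: continue
        r=cv2.minAreaRect(q); b=cv2.boxPoints(r)
        w=np.array([ray(c,*p,z)[:2] for p in b]); e=w[1]-w[0]; g=w[2]-w[1]
        L=e if np.linalg.norm(e)>np.linalg.norm(g) else g
        print(name,np.round(r[0],1),'ctr',w.mean(0).round(4),'sizes',np.linalg.norm(e).round(3),np.linalg.norm(g).round(3),'long dir deg',np.degrees(np.arctan2(L[1],L[0])).round(1),'px',b.round(0).tolist() if name=='green' else '')
show('chip',(5,150,120),(18,255,255),.138,(150,130,252,215))
show('orangefloor',(5,150,120),(18,255,255),.021,(245,195,300,250))
show('green',(50,80,30),(90,255,255),.146,(150,130,300,230))
show('yellow',(22,150,100),(33,255,255),.045,(100,180,160,260),10)
show('ridge',(0,0,0),(179,255,45),.086,(110,195,145,245),10)
show('bar',(0,0,0),(179,255,45),.146,(270,175,315,220),10)
show('tray',(0,0,60),(179,60,160),.018,(100,185,155,255),10)
im=f[130:265,90:350]; cv2.imwrite('pics/crop.png',cv2.resize(im,None,fx=3,fy=3,interpolation=cv2.INTER_CUBIC))
```

```text
chip [232.5 196. ] ctr [0.5234 0.0093] sizes 0.057 0.028 long dir deg -89.4 px 
chip [202.  191.5] ctr [0.5349 0.0926] sizes 0.06 0.03 long dir deg -89.4 px 
chip [238.7 172.7] ctr [ 0.5881 -0.007 ] sizes 0.03 0.06 long dir deg -96.5 px 
chip [209.7 167.9] ctr [0.6006 0.0729] sizes 0.03 0.059 long dir deg -108.0 px 
orangefloor [266.5 228. ] ctr [ 0.4419 -0.0916] sizes 0.05 0.092 long dir deg -94.7 px 
orangefloor [275.  213.7] ctr [ 0.4852 -0.1174] sizes 0.036 0.051 long dir deg -101.6 px 
green [224.7 182.3] ctr [0.5604 0.0302] sizes 0.16 0.356 long dir deg -98.1 px [[156.0, 201.0], [165.0, 144.0], [293.0, 163.0], [285.0, 221.0]]
yellow [120. 236.] ctr [0.4143 0.3366] sizes 0.029 0.017 long dir deg -89.6 px 
yellow [128.5 203.9] ctr [0.5084 0.3159] sizes 0.018 0.027 long dir deg -105.5 px 
ridge [132.6 221.5] ctr [0.4547 0.291 ] sizes 0.103 0.007 long dir deg -13.6 px 
ridge [122.3 219.1] ctr [0.4612 0.3199] sizes 0.082 0.026 long dir deg -13.4 px 
ridge [136.3 221.8] ctr [0.4541 0.2804] sizes 0.122 0.006 long dir deg -14.4 px 
bar [289.4 197.1] ctr [ 0.5208 -0.1457] sizes 0.023 0.076 long dir deg -130.1 px 
tray [123.5 229.2] ctr [0.4352 0.3353] sizes 0.09 0.061 long dir deg -14.1 px 
tray [131.2 199.1] ctr [0.5256 0.3163] sizes 0.064 0.029 long dir deg -83.6 px
```

View pics/crop.png

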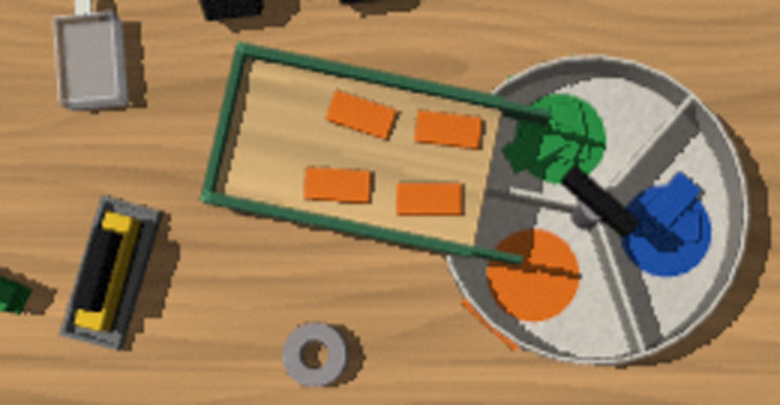

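Run:
```python
from h import *
c=cap('top'); f=c['frame']
P=lambda u,v,z: ray(c,90+u/3,130+v/3,z)[:2]
a,b,d,e=[P(*q,.146) for q in((240,45),(205,199),(547,112),(522,263))]
print('corners',a,b,d,e,'width',np.linalg.norm(a-b),np.linalg.norm(d-e),'len',np.linalg.norm(a-d),np.linalg.norm(b-e))
for v in(a-d,b-e): print('y ang',np.degrees(np.arctan2(v[1],v[0])))
v=a-b; print('x ang',np.degrees(np.arctan2(v[1],v[0])))
print('rim ctr',P(597.5,210,.085),'diam',np.linalg.norm(P(447,210,.085)-P(748,210,.085)))
print('bar',ray(c,289.4,197.1,.146))
g=cv2.cvtColor(f,cv2.COLOR_BGR2HSV)
ys,xs=np.nonzero(cv2.inRange(g[180:260,100:160],(22,150,100),(33,255,255)))
q=np.array([ray(c,x+100,y+180,.045)[:2] for x,y in zip(xs,ys)]).astype(np.float32)
r=cv2.minAreaRect(q); print('yellow rect',r)
for s in [(105,197),(163,212),(62,337),(124,350)]: print('tray corner',P(*s,.018))
s=cap('scene'); fs=s['frame']; gs=cv2.cvtColor(fs,cv2.COLOR_BGR2HSV)
for nm,p in (('bar',(*ray(c,289.4,197.1,.146)[:2],.146)),('lc',(*((a+b)/2),.146)),('c1',(*a,.146)),('c2',(*b,.146)),('c3',(*d,.146)),('c4',(*e,.146)),('scr',(r[0][0],r[0][1],.045))):
    u=proj(s,p)[0]; print(nm,u); cv2.circle(fs,(int(u[0]),int(u[1])),1,(255,0,255),-1)
cv2.imwrite('pics/s1.png',cv2.resize(fs[140:300,180:380],None,fx=3.6,fy=3.6,interpolation=cv2.INTER_CUBIC))
```

```text
corners [0.66128673 0.18177012] [0.51942487 0.20878871] [ 0.60268878 -0.09899216] [ 0.46426465 -0.07651547] width 0.14441187894844676 0.14023708780743613 len 0.28681209769008986 0.2905875461895454
y ang 78.21101846578146
y ang 79.05754130873423
x ang -10.783237333777457
rim ctr [ 0.51995825 -0.15253467] diam 0.2896197614724655
bar [ 0.52092118 -0.14560568  0.146     ]
yellow rect ((0.46173396706581116, 0.3272440433502197), (0.0275485310703516, 0.11460116505622864), 76.6957015991211)
tray corner [0.53588098 0.33511789]
tray corner [0.52130171 0.27681813]
tray corner [0.39592647 0.37130586]
tray corner [0.3835275  0.31000338]
bar [239.23878298 165.34183204]
lc [280.01054587 227.32739635]
c1 [259.60895332 234.02881813]
c2 [299.76908078 220.83720319]
c3 [227.51816997 179.91794784]
c4 [262.24373802 169.51586769]
scr [333.74605363 256.31246464]
```

View pics/s1.png

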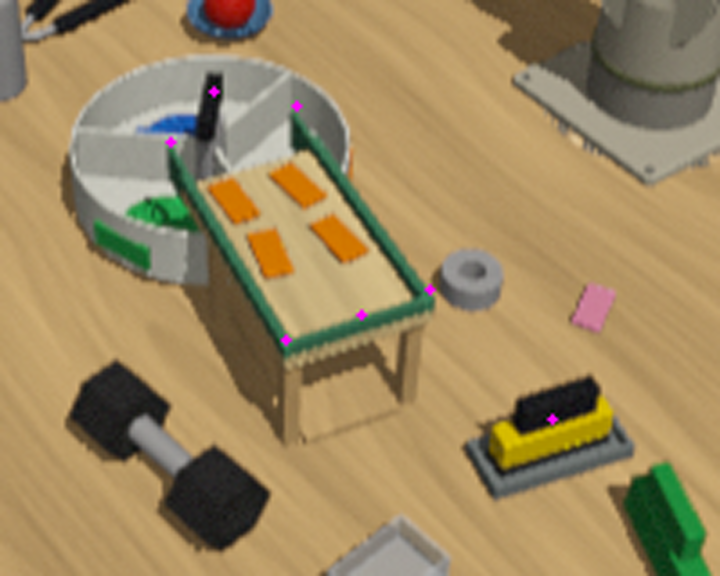

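The projected points agree with the scene view to within about 2 px. My estimates:
- Station origin is about (0.5655, 0.074), with its x axis at -11.1°.
- Carousel axis is about (0.521, -0.150), with the joint at about +61°.
- Scraper is at (0.462, 0.327), with its long axis at -13.3°.

First I'll move to the grip bar.

```bash
python3 -m creep '[[[0.08,0.12,0.1,0.1],[0.2,0.3,0.2,0.3],[0.3,0.45,0.2,0.5],[0.42,0.6,0.2,0.64],[0.52,0.76,0.2,0.64],[0.588,0.864,0.2,0.64],[0.588,0.864,0.2,0.64],[0.588,0.864,0.2,0.64]]]' -1
python3 -m creep '[[[0.1,0.15,0,0],[0.22,0.32,0,0],[0.34,0.5,0,0],[0.46,0.68,0,0],[0.55,0.8,0,0],[0.588,0.864,0,0],[0.588,0.864,0,0],[0.588,0.864,0,0],[0.588,0.864,0,0]]]'
python3 - <<'E'
from h import *
o=ctrl.observe();print(o['joint_positions'],o['eef_rot'])
c=cap('top'); s=cap('scene')
cv2.imwrite('pics/a.png',cv2.resize(np.hstack([c['frame'][120:270,200:350],s['frame'][110:260,170:320]]),None,fx=2.6,fy=2.6))
E
```

```text
t: 0.92
tool_pos: [0.378, -0.361, 0.2338]
eef_rot: [2.84, 1.342, 0.003]
ft_force: [0.2, 0.1, 0.4]
gripper_width: 0.087
finger_force: 0.0
t: 1.67
tool_pos: [0.521, -0.1505, 0.233]
eef_rot: [-2.845, -1.332, 0.001]
ft_force: [-0.2, -0.9, 0.4]
gripper_width: 0.0869
finger_force: 0.0
[ 0.65028462  0.16340566 -0.5081775   1.5814242   0.08029076  1.41808312
 -0.55986348] [-2.84525954e+00 -1.33154712e+00  7.32694882e-04]
```

View pics/a.png

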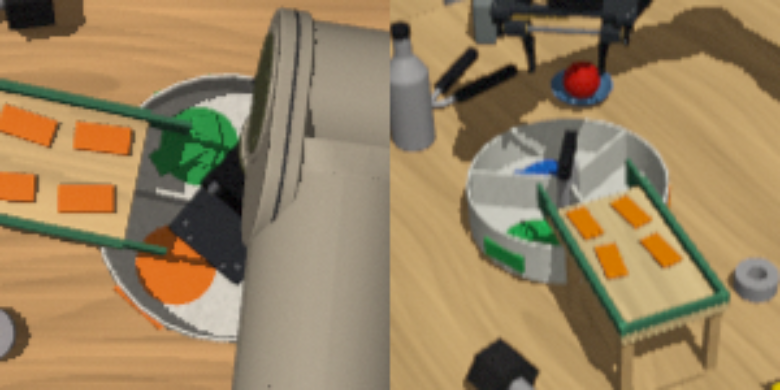

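The top view shows the gripper body above the hub. In the scene view the fingers straddle the bar's line, just above its top at (568,133). I'll lower, grip and turn by -61°.

```bash
python3 -m creep '[[[0,0,-0.1,0],[0,0,-0.22,0],[0,0,-0.34,0],[0,0,-0.42,0],[0,0,-0.456,0],[0,0,-0.456,0],[0,0,-0.456,0]]]'
python3 -m creep '[[[0,0,0,0],[0,0,0,0],[0,0,0,0],[0,0,0,0],[0,0,0,0],[0,0,0,0],[0,0,0,0],[0,0,0,0]]]' 1 20
python3 -m creep '[[[0,0,0,-0.06],[0,0,0,-0.16],[0,0,0,-0.26],[0,0,0,-0.36],[0,0,0,-0.46],[0,0,0,-0.54],[0,0,0,-0.6],[0,0,0,-0.64],[0,0,0,-0.67],[0,0,0,-0.67],[0,0,0,-0.67]]]'
python3 -m creep '[[[0,0,0,-0.06],[0,0,0,-0.16],[0,0,0,-0.26],[0,0,0,-0.36],[0,0,0,-0.46],[0,0,0,-0.54],[0,0,0,-0.6],[0,0,0,-0.64],[0,0,0,-0.68],[0,0,0,-0.68],[0,0,0,-0.68],[0,0,0,-0.68]]]'
```

```text
t: 2.35
tool_pos: [0.5211, -0.1513, 0.1201]
eef_rot: [2.847, 1.328, 0.0]
ft_force: [0.2, 0.6, 1.5]
gripper_width: 0.0871
finger_force: 0.0
t: 3.02
tool_pos: [0.5211, -0.1503, 0.1193]
eef_rot: [2.846, 1.33, 0.0]
ft_force: [-0.9, -0.0, -0.5]
gripper_width: 0.0419
finger_force: 0.0
t: 3.93
tool_pos: [0.5211, -0.1503, 0.1193]
eef_rot: [3.094, 0.546, 0.0]
ft_force: [-0.3, -0.3, -0.5]
gripper_width: 0.0003
finger_force: 0.0
t: 4.93
tool_pos: [0.5211, -0.1503, 0.1193]
eef_rot: [3.128, -0.289, 0.0]
ft_force: [0.3, 0.7, -0.6]
gripper_width: 0.0007
finger_force: 0.0
```

The fingers shut to zero, so nothing is held. I'll look before doing anything else.

Run:
```python
from h import *
c=cap('top'); s=cap('scene')
print(proj(s,[.521,-.1503,.119]),proj(c,[.521,-.1503,.119]))
cv2.imwrite('pics/b.png',cv2.resize(np.hstack([c['frame'][120:270,200:350],s['frame'][100:250,170:320]]),None,fx=2.6,fy=2.6))
```

```text
[[238.63231298 170.29228718]] [[289.87384841 198.24907034]]
```

View pics/b.png

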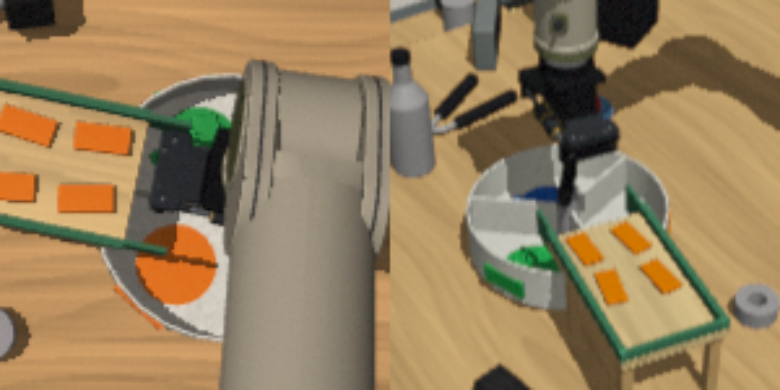

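Run:
```python
from h import *
s=cap('scene')
cv2.imwrite('pics/b2.png',cv2.resize(s['frame'][115:195,200:290],None,fx=7,fy=7,interpolation=cv2.INTER_CUBIC))
```

```text
(no output)
```

View pics/b2.png

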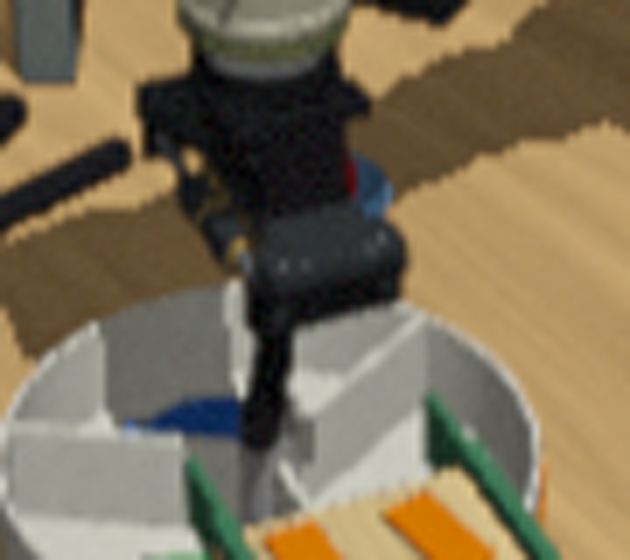

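Run:
```python
from h import *
s=ctrl.capture('scene'); c=ctrl.capture('top')
for p in([.227,-.582,.183],[.227,-.582,.235],[.521,-.15,.233],[.521,-.15,.28],[.521,-.15,.119],[.521,-.15,.189]): print(p,proj(s,p)[0].round(1),proj(c,p)[0].round(1))
a=cv2.imread('pics/scene0.png')[30:110,200:290]
cv2.circle(a,tuple(int(v) for v in (proj(s,[.227,-.582,.183])[0]-[200,30]).round()),1,(255,0,255),-1)
b=cv2.resize(s['frame'],None,fx=1,fy=1)[100:180,200:290]
cv2.imwrite('pics/d.png',cv2.resize(a,None,fx=7,fy=7,interpolation=cv2.INTER_CUBIC))
o=ctrl.observe(); print(o['t'],o['tool_pos'],o['gripper_width'],o['joint_positions'])
```

```text
[0.227, -0.582, 0.183] [239.8  87.9] [460.3 310.2]
[0.227, -0.582, 0.235] [239.7  77.6] [472.  313.7]
[0.521, -0.15, 0.233] [238.2 145.9] [295.5 192.9]
[0.521, -0.15, 0.28] [238.  135.2] [298.2 190.4]
[0.521, -0.15, 0.119] [238.7 170.3] [289.8 198.2]
[0.521, -0.15, 0.189] [238.4 155.6] [293.1 195.1]
5.1833 [ 0.52107573 -0.15034798  0.1192674 ] 0.00039959840290284187 [ 0.54067561  0.22335596 -0.38961009  1.74836223  0.09094403  1.18754684
 -1.63057848]
```

View pics/d.png

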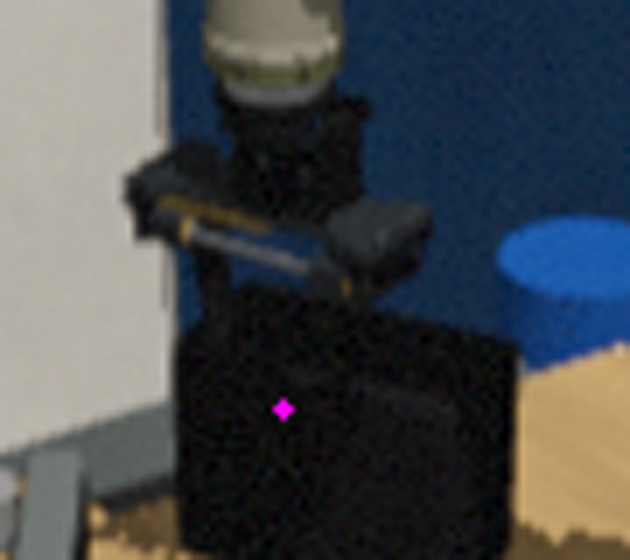

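The bar is still in place and the fingers appear to end above it. I suspect the true fingertips are higher than reported, so I'll lift with the fingers shut and measure the tip in the scene view numerically.

```bash
python3 -m creep '[[[0,0,0.1,0],[0,0,0.2,0],[0,0,0.3,0],[0,0,0.4,0],[0,0,0.456,0],[0,0,0.456,0],[0,0,0.456,0],[0,0,0.456,0]]]'
python3 - <<'E'
from h import *
s=cap('scene','lift.png'); o=ctrl.observe(); print('tcp proj',proj(s,o['tool_pos'])[0], o['tool_pos'])
g=s['frame'].max(2)
for r in range(112,180,1): print(r,''.join('#' if v<50 else '+' if v<85 else '.' for v in g[r,215:265]))
E
```

```text
t: 5.85
tool_pos: [0.5206, -0.1503, 0.2322]
eef_rot: [-3.128, 0.291, 0.002]
ft_force: [0.6, 0.3, -0.3]
gripper_width: 0.0005
finger_force: 0.0
tcp proj [238.32786608 146.06849176] [ 0.52044798 -0.1502254   0.23194992]
112 .........+...+####################################
113 .........+####+###################################
114 .........+#####+##################################
115 ..........#####++###################+++###########
116 ..........#####+###################+....++########
117 ..........###+++#################+++.......+++###.
118 ...........#################++++++##+..........+..
119 ...........+############++++#+++#++++++++.........
120 ............+##+#+#####+++++++++++++++#+++........
121 .............+###++#+###++##+++#+++++++++#+.......
122 ..............###...+##++#++++++#+++++++###.......
123 ..............+#+...+++++++++++++#+++++####.......
124 ...............#+...+#++++++.+++++#########+......
125 ................+.+.+##+++++.++#############......
126 ..................+++#####+#+##############+......
127 ...................+#######################.......
12
[... 2157 characters left out ...]
...........+####+.......................
168 .....................+####........................
169 .....................####+........................
170 .....................####+........................
171 ....................+####+........................
172 ...............++...#####+........................
173 ...........+...+.+++#####.....................+...
174 ........+...+.+....+#####.....................++..
175 ...........+.......######.....................+#+.
176 .................+.+#####.....................+#+.
177 ...................#####+.....................++++
178 ...................+####+.....................+#++
179 ...................++##+......................+#+#
```

The shut fingertips show at row ~139, while the reported TCP projects to row 146. So the real tips are about 30 mm higher than reported, which explains the miss. I'll turn back, go lower in small steps while watching the force, and close again.

```bash
python3 -m creep '[[[0,0,0,0.1],[0,0,0,0.25],[0,0,0,0.4],[0,0,0,0.55],[0,0,0,0.67],[0,0,0,0.67],[0,0,0,0.67]]]' -1
python3 -m creep '[[[0,0,0,0.1],[0,0,0,0.25],[0,0,0,0.4],[0,0,0,0.55],[0,0,0,0.68],[0,0,0,0.68],[0,0,0,0.68]]]'
python3 -m creep '[[[0,0,-0.1,0],[0,0,-0.22,0],[0,0,-0.34,0],[0,0,-0.44,0],[0,0,-0.5,0],[0,0,-0.532,0],[0,0,-0.532,0],[0,0,-0.532,0]]]'
python3 -m creep '[[[0,0,0,0],[0,0,0,0],[0,0,0,0],[0,0,0,0],[0,0,0,0],[0,0,0,0],[0,0,0,0],[0,0,0,0],[0,0,0,0],[0,0,0,0],[0,0,0,0],[0,0,0,0]]]' 1 20
python3 -m creep '[[[0,0,0,0],[0,0,0,0],[0,0,0,0],[0,0,0,0],[0,0,0,0]]]'
```

```text
t: 6.48
tool_pos: [0.5207, -0.1503, 0.2324]
eef_rot: [-3.096, -0.527, 0.002]
ft_force: [0.1, -0.1, -0.1]
gripper_width: 0.0393
finger_force: 0.0
t: 7.07
tool_pos: [0.5209, -0.1503, 0.2329]
eef_rot: [-2.849, -1.322, 0.0]
ft_force: [-0.2, -0.1, 1.0]
gripper_width: 0.0835
finger_force: 0.0
t: 7.73
tool_pos: [0.5214, -0.1503, 0.1008]
eef_rot: [2.847, 1.327, 0.001]
ft_force: [0.8, 0.1, 0.7]
gripper_width: 0.0869
finger_force: 0.0
t: 8.73
tool_pos: [0.5217, -0.1508, 0.1003]
eef_rot: [2.845, 1.329, 0.002]
ft_force: [3.3, -1.7, -0.9]
gripper_width: 0.0174
finger_force: 19.9
t: 9.15
tool_pos: [0.5217, -0.1508, 0.1003]
eef_rot: [2.845, 1.329, 0.002]
ft_force: [5.0, -2.6, -3.2]
gripper_width: 0.0178
finger_force: 19.9
```

It is gripped now: 17.8 mm at 20 N. Turning.

```bash
python3 -m creep '[[[0,0,0,-0.03],[0,0,0,-0.09],[0,0,0,-0.17],[0,0,0,-0.26],[0,0,0,-0.35],[0,0,0,-0.44],[0,0,0,-0.52],[0,0,0,-0.59],[0,0,0,-0.64],[0,0,0,-0.67],[0,0,0,-0.67],[0,0,0,-0.67]]]'
python3 -m creep '[[[0,0,0,-0.03],[0,0,0,-0.09],[0,0,0,-0.17],[0,0,0,-0.26],[0,0,0,-0.35],[0,0,0,-0.44],[0,0,0,-0.52],[0,0,0,-0.59],[0,0,0,-0.64],[0,0,0,-0.68],[0,0,0,-0.68],[0,0,0,-0.68]]]'
python3 -m creep '[[[0,0,0,0],[0,0,0,0],[0,0,0,0],[0,0,0,0],[0,0,0,0],[0,0,0,0]]]' -1
python3 -m creep '[[[0,0,0.08,0],[0,0,0.2,0],[0,0,0.36,0],[0,0,0.5,0],[0,0,0.6,0],[0,0,0.6,0],[0,0,0.6,0]]]'
python3 -m creep '[[[-0.05,0.1,0,0.1],[-0.1,0.25,0,0.25],[-0.15,0.4,0,0.4],[-0.2,0.55,0,0.55],[-0.24,0.72,0,0.7],[-0.24,0.9,0,0.85],[-0.24,0.96,0,1],[-0.24,0.96,0,1],[-0.24,0.96,0,1]]]'
python3 - <<'E'
from h import *
c=cap('top','t2.png'); f=c['frame']; hsv=cv2.cvtColor(f,cv2.COLOR_BGR2HSV)
for n,lo,hi in(('orange',(5,150,120),(18,255,255)),('blue',(105,120,60),(125,255,255)),('black',(0,0,0),(179,255,45))):
    z=.146 if n=='black' else .021
    m=cv2.inRange(hsv,lo,hi); m[:, :225]=0; m[:, 345:]=0; m[:150]=0; m[260:]=0
    for q in cv2.findContours(m,cv2.RETR_EXTERNAL,cv2.CHAIN_APPROX_NONE)[0]:
        if cv2.contourArea(q)>25:
            r=cv2.minAreaRect(q); w=np.array([ray(c,*p,z)[:2] for p in cv2.boxPoints(r)]); e=max((w[1]-w[0],w[2]-w[1]),key=np.linalg.norm)
            print(n,np.round(r[0],1),w.mean(0).round(4),np.linalg.norm(e).round(3),np.degrees(np.arctan2(e[1],e[0])).round(1))
E
```

```text
t: 10.15
tool_pos: [0.52, -0.1485, 0.1003]
eef_rot: [-3.092, -0.545, 0.003]
ft_force: [-5.2, 5.8, 6.0]
gripper_width: 0.0175
finger_force: 19.9
t: 11.15
tool_pos: [0.5198, -0.1456, 0.1002]
eef_rot: [-3.124, 0.286, 0.007]
ft_force: [-9.4, 14.4, 8.0]
gripper_width: 0.0177
finger_force: 20.0
t: 11.65
tool_pos: [0.5211, -0.1506, 0.1003]
eef_rot: [3.128, -0.292, 0.0]
ft_force: [0.3, 0.7, 0.1]
gripper_width: 0.0496
finger_force: 0.0
t: 12.23
tool_pos: [0.5218, -0.1506, 0.2516]
eef_rot: [3.127, -0.292, 0.004]
ft_force: [-0.2, 0.1, 0.0]
gripper_width: 0.086
finger_force: 0.0
t: 12.98
tool_pos: [0.4603, 0.0904, 0.249]
eef_rot: [-3.0, -0.931, 0.003]
ft_force: [0.8, -1.4, 0.7]
gripper_width: 0.0874
finger_force: 0.0
orange [238. 196.] [ 0.538  -0.0049] 0.031 -179.5
orange [271.3 198.2] [ 0.5322 -0.106 ] 0.056 -10.2
orange [238.9 172.7] [ 0.6095 -0.007 ] 0.067 -96.5
blue [294.3 227. ] [ 0.4456 -0.1759] 0.094 -121.3
black [231.  202.5] [0.5047 0.013 ] 0.046 -179.4
black [289.3 197. ] [ 0.5215 -0.1454] 0.079 -11.4
```

The bar now lies at -11.4°, aligned with the station. Next I'll go to the scraper, turning the wrist on the way.

```bash
python3 -m creep '[[[0,0.1,0,0.12],[0,0.25,0,0.27],[0,0.4,0,0.42],[0.005,0.55,0,0.57],[0.005,0.7,0,0.72],[0.005,0.85,0,0.87],[0.005,0.942,0,1],[0.005,0.942,0,1],[0.005,0.942,0,1],[0.005,0.942,0,1]]]'
python3 -m creep '[[[0,0,0,0.12],[0,0,0,0.27],[0,0,0,0.42],[0,0,0,0.57],[0,0,0,0.72],[0,0,0,0.87],[0,0,0,1],[0,0,0,1],[0,0,0,1],[0,0,0,1]]]'
python3 -m creep '[[[0,0,0,0.12],[0,0,0,0.27],[0,0,0,0.42],[0,0,0,0.57],[0,0,0,0.72],[0,0,0,0.85],[0,0,0,0.95],[0,0,0,0.95],[0,0,0,0.95],[0,0,0,0.95]]]'
python3 -m creep '[[[0,0,-0.1,0],[0,0,-0.25,0],[0,0,-0.4,0],[0,0,-0.5,0],[0,0,-0.56,0],[0,0,-0.6,0],[0,0,-0.6,0],[0,0,-0.6,0]]]'
```

```text
t: 13.87
tool_pos: [0.4632, 0.3232, 0.2494]
eef_rot: [2.422, 2.0, -0.002]
ft_force: [0.8, -0.1, 0.3]
gripper_width: 0.0872
finger_force: 0.0
t: 14.7
tool_pos: [0.4629, 0.324, 0.2502]
eef_rot: [1.474, 2.773, -0.0]
ft_force: [0.7, 0.4, 0.2]
gripper_width: 0.0873
finger_force: 0.0
t: 15.53
tool_pos: [0.4624, 0.325, 0.2503]
eef_rot: [0.36, 3.121, -0.0]
ft_force: [0.7, -0.4, -1.0]
gripper_width: 0.0871
finger_force: 0.0
t: 16.2
tool_pos: [0.4624, 0.3254, 0.1008]
eef_rot: [0.354, 3.121, 0.001]
ft_force: [0.7, 0.1, 0.2]
gripper_width: 0.0871
finger_force: 0.0
```

```bash
python3 -m creep '[[[0,0,-0.05,0],[0,0,-0.1,0],[0,0,-0.15,0],[0,0,-0.2,0],[0,0,-0.24,0],[0,0,-0.26,0],[0,0,-0.28,0],[0,0,-0.28,0],[0,0,-0.28,0]]]'
python3 -m creep '[[[0,0,0,0],[0,0,0,0],[0,0,0,0],[0,0,0,0],[0,0,0,0],[0,0,0,0],[0,0,0,0],[0,0,0,0],[0,0,0,0],[0,0,0,0],[0,0,0,0],[0,0,0,0]]]' 1 40
python3 -m creep '[[[0,0,0,0],[0,0,0,0],[0,0,0,0],[0,0,0,0],[0,0,0,0]]]'
```

```text
t: 16.95
tool_pos: [0.4624, 0.3254, 0.0304]
eef_rot: [-0.353, -3.122, -0.0]
ft_force: [1.1, -0.6, 0.6]
gripper_width: 0.087
finger_force: 0.0
t: 17.95
tool_pos: [0.4623, 0.3252, 0.0302]
eef_rot: [-0.353, -3.122, -0.0]
ft_force: [0.5, 0.8, -0.3]
gripper_width: 0.0196
finger_force: 39.8
t: 18.37
tool_pos: [0.4623, 0.3252, 0.0302]
eef_rot: [-0.353, -3.122, -0.0]
ft_force: [1.1, 0.3, -0.2]
gripper_width: 0.0197
finger_force: 39.8
```

Scraper gripped at 19.7 mm. I'll lift it and carry it to above the back of the lane.

```bash
python3 -m creep '[[[0,0,0.05,0],[0,0,0.15,0],[0,0,0.28,0],[0,0,0.42,0],[0,0,0.56,0],[0,0,0.68,0],[0,0,0.77,0],[0,0,0.82,0],[0,0,0.82,0],[0,0,0.82,0]]]'
python3 -m creep '[[[0.03,-0.04,0,0],[0.09,-0.12,0,0.04],[0.17,-0.23,0,0.04],[0.25,-0.35,0,0.04],[0.33,-0.46,0,0.04],[0.4,-0.55,0,0.04],[0.45,-0.62,0,0.04],[0.478,-0.661,0,0.04],[0.478,-0.661,0,0.04],[0.478,-0.661,0,0.04]]]'
python3 -m creep '[[[0,0,-0.06,0],[0,0,-0.12,0],[0,0,-0.17,0],[0,0,-0.21,0],[0,0,-0.23,0],[0,0,-0.23,0],[0,0,-0.23,0]]]'
python3 - <<'E'
from h import *
c=cap('top'); s=cap('scene'); o=ctrl.observe(); p=o['tool_pos']; print(p,proj(s,[p[0],p[1],.15]))
cv2.imwrite('pics/e.png',np.hstack([cv2.resize(c['frame'][130:230,140:300],None,fx=2.3,fy=2.3,interpolation=cv2.INTER_CUBIC)[:230], cv2.resize(s['frame'][165:243,218:308],None,fx=4,fy=4,interpolation=cv2.INTER_CUBIC)[:230]]))
E
```

```text
t: 19.2
tool_pos: [0.4622, 0.325, 0.2348]
eef_rot: [0.353, 3.122, -0.0]
ft_force: [-0.7, 1.1, -3.5]
gripper_width: 0.0196
finger_force: 39.8
t: 20.03
tool_pos: [0.5813, 0.1598, 0.2341]
eef_rot: [-0.304, -3.125, -0.0]
ft_force: [-0.3, 0.5, -2.2]
gripper_width: 0.0199
finger_force: 39.8
t: 20.62
tool_pos: [0.5818, 0.1603, 0.178]
eef_rot: [-0.303, -3.127, -0.0]
ft_force: [0.4, -0.7, -2.6]
gripper_width: 0.0199
finger_force: 39.8
[0.58215917 0.16029843 0.17857506] [[275.51401394 219.02221552]]
```

View pics/e.png

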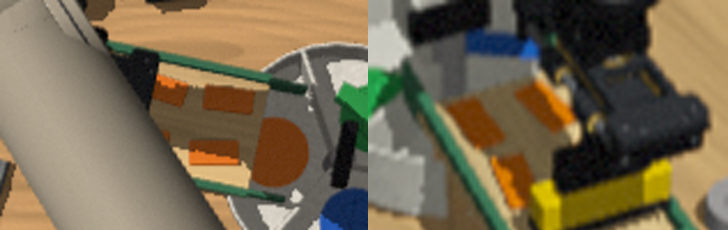

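The orange compartment is under the spout. The scraper (yellow, right half, 530–670 px) sits over the back of the lane behind the chips. I'll check its lateral centring numerically.

Run:
```python
from h import *
s=cap('scene'); hsv=cv2.cvtColor(s['frame'],cv2.COLOR_BGR2HSV)
O=np.array([.5655,.0765]); a=np.radians(-11.2); X=np.array([np.cos(a),np.sin(a)]); Y=np.array([-X[1],X[0]])
st=lambda u,v,z:(lambda d:np.round([d@X,d@Y],4))(ray(s,u,v,z)[:2]-O)
m=cv2.inRange(hsv,(22,150,80),(33,255,255)); m[:150]=0; m[245:]=0;m[:,:240]=0;m[:,320:]=0
q=max(cv2.findContours(m,0,2)[0],key=cv2.contourArea)[:,0]
print('yellow L/R/bot',q[q[:,0].argmin()],q[q[:,0].argmax()],q[q[:,1].argmax()])
for k in (q[:,0].argmin(),q[:,0].argmax()): print(st(*q[k],.195),st(*q[k],.16))
b=cv2.boxPoints(cv2.minAreaRect(q)); print(b.round(1)); print([st(*p,.195).tolist() for p in b]); print([st(*p,.16).tolist() for p in b])
g=cv2.inRange(hsv,(50,80,20),(90,255,255)); 
for r in (185,195,205,215,225,232): print(r,np.nonzero(g[r,215:320])[0]+215,'|',np.nonzero(m[r])[0][[0,-1]] if m[r].any() else '')
for r in (185,195,205,215): 
    n=np.nonzero(g[r,215:320])[0]+215
    if len(n): print(r,st(n[0],r,.146),st(n[-1],r,.146))
o=ctrl.observe()['tool_pos'][:2]-O; print('tool st',o@X,o@Y)
```

```text
yellow L/R/bot [258 217] [293 212] [261 223]
[0.0678 0.095 ] [0.053  0.0633]
[-0.0434  0.1186] [-0.0622  0.0878]
[[256.6 210.6]
 [292.8 203.9]
 [295.3 217.1]
 [259.1 223.9]]
[[0.0601, 0.0672], [-0.0603, 0.0849], [-0.0393, 0.1418], [0.077, 0.1237]]
[[0.045, 0.0346], [-0.0797, 0.0529], [-0.0579, 0.1119], [0.0625, 0.0931]]
185 [215 216 217 218 219 220 221 222 223 224 225 226 227 228 229] | 
195 [215 216 217 233 234 235] | 
205 [239 240 241 242] | [289 293]
215 [245 246 247 248 293 294] | [259 290]
225 [251 252 253 254 291 292 293 294 295 296 297 298 299] | 
232 [255 256 257 258 269 270 271 272 273 274 275 276 277 278] | 
185 [ 0.1216 -0.1564] [ 0.0759 -0.1367]
195 [ 0.1398 -0.1066] [ 0.0761 -0.0791]
205 [ 0.0826 -0.027 ] [ 0.0733 -0.023 ]
215 [0.0827 0.0252] [-0.0662  0.0894]
tool st 0.00011259169844705359 0.08539880936671772
```

Run:
```python
from h import *
c=cap('top'); s=cap('scene'); f=cv2.imread('pics/top0.png'); hsv=cv2.cvtColor(f,cv2.COLOR_BGR2HSV)
O=np.array([.5655,.0765]); a=np.radians(-11.2); X=np.array([np.cos(a),np.sin(a)]); Y=np.array([-X[1],X[0]])
st=lambda cc,u,v,z:(lambda d:np.round([d@X,d@Y],4))(ray(cc,u,v,z)[:2]-O)
g=cv2.inRange(hsv,(45,60,20),(95,255,255))
for u in (180,200,220,240,250):
    n=np.nonzero(g[140:225,u])[0]+140; k=np.split(n,np.nonzero(np.diff(n)>5)[0]+1)
    print(u,[(r[0],r[-1],st(c,u,r[0]-.5,.146)[0],st(c,u,r[-1]+.5,.146)[0]) for r in k])
fs=cv2.imread('pics/scene0.png'); hs=cv2.cvtColor(fs,cv2.COLOR_BGR2HSV); g=cv2.inRange(hs,(45,60,20),(95,255,255))
for v in (190,195,200,205,210,215):
    n=np.nonzero(g[v,225:310])[0]+225; k=np.split(n,np.nonzero(np.diff(n)>5)[0]+1)
    print(v,[(r[0],r[-1],st(s,r[0]-.5,v,.146)[0],st(s,r[-1]+.5,v,.146)[0]) for r in k])
```

```text
180 [(np.int64(147), np.int64(150), np.float64(0.0751), np.float64(0.0642)), (np.int64(199), np.int64(201), np.float64(-0.0648), np.float64(-0.0727))]
200 [(np.int64(151), np.int64(154), np.float64(0.0755), np.float64(0.0646)), (np.int64(203), np.int64(205), np.float64(-0.0644), np.float64(-0.0724))]
220 [(np.int64(155), np.int64(158), np.float64(0.0759), np.float64(0.065)), (np.int64(207), np.int64(209), np.float64(-0.0641), np.float64(-0.072))]
240 [(np.int64(159), np.int64(162), np.float64(0.0764), np.float64(0.0654)), (np.int64(211), np.int64(213), np.float64(-0.0637), np.float64(-0.0717))]
250 [(np.int64(161), np.int64(164), np.float64(0.0766), np.float64(0.0656)), (np.int64(212), np.int64(215), np.float64(-0.0609), np.float64(-0.0715))]
190 [(np.int64(228), np.int64(233), np.float64(0.0905), np.float64(0.0712)), (np.int64(273), np.int64(276), np.float64(-0.0549), np.float64(-0.0678))]
195 [(np.int64(225), np.int64(236), np.float64(0.1096), np.float64(0.0714)), (np.int64(276), np.int64(279), np.float64(-0.0531), np.float64(-0.0659))]
200 [(np.int64(225), np.int64(239), np.float64(0.1187), np.float64(0.0715)), (np.int64(280), np.int64(283), np.float64(-0.0545), np.float64(-0.0671))]
205 [(np.int64(239), np.int64(242), np.float64(0.0841), np.float64(0.0717)), (np.int64(283), np.int64(287), np.float64(-0.0528), np.float64(-0.0684))]
210 [(np.int64(242), np.int64(245), np.float64(0.0842), np.float64(0.0719)), (np.int64(287), np.int64(290), np.float64(-0.0542), np.float64(-0.0665))]
215 [(np.int64(245), np.int64(248), np.float64(0.0842), np.float64(0.072)), (np.int64(291), np.int64(294), np.float64(-0.0556), np.float64(-0.0677))]
```

The top view puts the lane centre at about +1 mm in x and the scene view at about +6 mm. I'll shift +3 mm and lower below the rail tops while watching the force.

```bash
python3 -m creep '[[[0.012,-0.002,0,0],[0.012,-0.002,-0.02,0],[0.012,-0.002,-0.035,0],[0.012,-0.002,-0.05,0],[0.012,-0.002,-0.065,0],[0.012,-0.002,-0.075,0],[0.012,-0.002,-0.075,0],[0.012,-0.002,-0.075,0]]]'
python3 -m creep '[[[0,0,-0.005,0],[0,0,-0.01,0],[0,0,-0.015,0],[0,0,-0.015,0],[0,0,-0.015,0]]]'
```

```text
t: 21.53
tool_pos: [0.5847, 0.1595, 0.1589]
eef_rot: [-0.304, -3.127, -0.0]
ft_force: [0.3, -0.9, -3.0]
gripper_width: 0.0197
finger_force: 39.8
t: 21.95
tool_pos: [0.5848, 0.1595, 0.1553]
eef_rot: [0.304, 3.127, 0.0]
ft_force: [-0.6, -1.3, -3.0]
gripper_width: 0.02
finger_force: 39.8
```

It is in the lane with no rail contact. I'll sweep slowly along -y of the station, in stages.

```bash
python3 -m creep '[[[-0.003,-0.015,-0.004,0],[-0.008,-0.04,-0.004,0],[-0.014,-0.07,-0.004,0],[-0.02,-0.1,-0.004,0],[-0.026,-0.13,-0.004,0],[-0.031,-0.16,-0.004,0],[-0.037,-0.19,-0.004,0],[-0.043,-0.22,-0.004,0],[-0.049,-0.25,-0.004,0],[-0.055,-0.28,-0.004,0],[-0.061,-0.31,-0.004,0],[-0.061,-0.31,-0.004,0]]]'
python3 -m creep '[[[-0.003,-0.015,0,0],[-0.008,-0.04,0,0],[-0.014,-0.07,0,0],[-0.02,-0.1,0,0],[-0.026,-0.13,0,0],[-0.031,-0.16,0,0],[-0.035,-0.18,0,0],[-0.039,-0.2,0,0],[-0.039,-0.2,0,0]]]'
python3 - <<'E'
from h import *
c=cap('top'); f=c['frame']; hsv=cv2.cvtColor(f,cv2.COLOR_BGR2HSV); m=cv2.inRange(hsv,(5,150,90),(18,255,255))
m[:, :150]=0; m[:,345:]=0; m[:130]=0
O=np.array([.5655,.0765]); a=np.radians(-11.2); X=np.array([np.cos(a),np.sin(a)]); Y=np.array([-X[1],X[0]])
for q in cv2.findContours(m,0,2)[0]:
    if cv2.contourArea(q)>20: r=cv2.minAreaRect(q); d=ray(c,*r[0],.138)[:2]-O; print(np.round(r[0]),np.round(r[1]),'st',np.round([d@X,d@Y],3))
d=ctrl.observe()['tool_pos'][:2]-O; print('tool',d@X,d@Y)
E
```

```text
t: 22.95
tool_pos: [0.5699, 0.0803, 0.1552]
eef_rot: [0.306, 3.125, -0.0]
ft_force: [0.6, 1.8, 7.0]
gripper_width: 0.0199
finger_force: 39.8
t: 23.7
tool_pos: [0.5602, 0.0306, 0.1551]
eef_rot: [0.306, 3.125, -0.0]
ft_force: [0.0, 1.7, 5.8]
gripper_width: 0.0196
finger_force: 39.8
[270. 192.] [28. 15.] st [ 0.003 -0.174]
tool 0.0036963581759414375 -0.045902173841638125
```

Light contact on the board and no jamming. Continuing to the spout end.

```bash
python3 -m creep '[[[-0.003,-0.015,0,0],[-0.007,-0.035,0,0],[-0.012,-0.06,0,0],[-0.017,-0.085,0,0],[-0.022,-0.11,0,0],[-0.027,-0.135,0,0],[-0.031,-0.16,0,0],[-0.036,-0.185,0,0],[-0.04,-0.205,0,0],[-0.04,-0.205,0,0],[-0.04,-0.205,0,0]]]'
python3 -m creep '[[[-0.003,-0.015,0,0],[-0.007,-0.035,0,0],[-0.012,-0.06,0,0],[-0.017,-0.085,0,0],[-0.022,-0.11,0,0],[-0.027,-0.135,0,0],[-0.031,-0.16,0,0],[-0.036,-0.185,0,0],[-0.041,-0.21,0.002,0],[-0.041,-0.21,0.002,0],[-0.041,-0.21,0.002,0]]]'
python3 -m creep '[[[0,0,0.05,0],[0,0,0.15,0],[0,0,0.28,0],[0,0,0.4,0],[0,0,0.4,0],[0,0,0.4,0]]]'
python3 -m creep '[[[0,0.05,0,0],[0,0.15,0,0],[0,0.3,0,0],[0,0.45,0,0],[0,0.6,0,0],[0,0.75,0,0],[0,0.85,0,0],[0,0.9,0,0],[0,0.9,0,0]]]'
python3 - <<'E'
from h import *
c=cap('top'); s=cap('scene')
cv2.imwrite('pics/g.png',np.hstack([cv2.resize(c['frame'][125:265,140:350],None,fx=2.2,fy=2.2,interpolation=cv2.INTER_CUBIC)[:300], cv2.resize(s['frame'][145:265,190:310],None,fx=2.57,fy=2.57,interpolation=cv2.INTER_CUBIC)[:300]]))
hsv=cv2.cvtColor(c['frame'],cv2.COLOR_BGR2HSV); m=cv2.inRange(hsv,(3,130,60),(18,255,255)); m[:,:150]=0;m[:,345:]=0;m[:130]=0
print([(np.round(cv2.minAreaRect(q)[0]),np.round(cv2.minAreaRect(q)[1])) for q in cv2.findContours(m,0,2)[0] if cv2.contourArea(q)>20])
E
```

```text
t: 24.67
tool_pos: [0.5502, -0.0207, 0.1551]
eef_rot: [0.306, 3.125, -0.001]
ft_force: [0.9, 0.7, 8.1]
gripper_width: 0.0199
finger_force: 39.8
t: 25.58
tool_pos: [0.539, -0.0727, 0.1543]
eef_rot: [-0.306, -3.126, 0.0]
ft_force: [0.6, 0.4, -2.6]
gripper_width: 0.0197
finger_force: 39.8
t: 26.08
tool_pos: [0.5406, -0.0711, 0.2569]
eef_rot: [0.302, 3.124, -0.0]
ft_force: [0.0, 0.3, -3.3]
gripper_width: 0.0199
finger_force: 39.8
t: 26.83
tool_pos: [0.5374, 0.1583, 0.2537]
eef_rot: [-0.293, -3.126, -0.002]
ft_force: [-1.0, -0.2, -1.9]
gripper_width: 0.0196
finger_force: 39.8
[(array([321., 375.]), array([18., 11.])), (array([332., 363.]), array([33., 13.])), (array([309., 362.]), array([16., 22.])), (array([263., 194.]), array([33., 31.]))]
```

View pics/g.png

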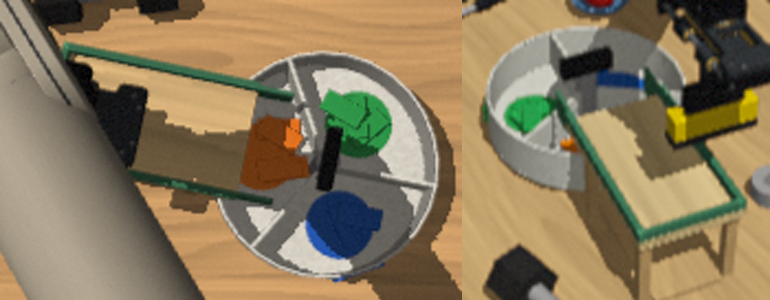

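The board is empty and the orange pile is in the compartment under the spout, around top crop (275,150). I'll return the scraper to its tray.

```bash
python3 -m creep '[[[-0.03,0.06,0,0],[-0.08,0.17,0,-0.04],[-0.14,0.31,0,-0.04],[-0.2,0.44,0,-0.04],[-0.25,0.56,0,-0.04],[-0.29,0.64,0,-0.04],[-0.3,0.668,0,-0.04],[-0.3,0.668,0,-0.04],[-0.3,0.668,0,-0.04],[-0.3,0.668,0,-0.04],[-0.3,0.668,0,-0.04]]]'
python3 -m creep '[[[0,0,-0.1,0],[0,0,-0.22,0],[0,0,-0.34,0],[0,0,-0.46,0],[0,0,-0.55,0],[0,0,-0.6,0],[0,0,-0.62,0],[0,0,-0.62,0],[0,0,-0.62,0],[0,0,-0.62,0]]]'
python3 - <<'E'
from h import *
o=ctrl.observe(); p=o['tool_pos']; r=o['eef_rot']; print(p, np.degrees(2*np.arctan2(r[1],r[0]))-90, 'share to go',(np.array([.4623,.3252,.0305])-p)/.25)
E
```

```text
t: 27.85
tool_pos: [0.4658, 0.3182, 0.2545]
eef_rot: [-0.358, -3.121, 0.001]
ft_force: [-0.0, -0.5, -1.5]
gripper_width: 0.0199
finger_force: 39.8
t: 28.68
tool_pos: [0.4654, 0.3208, 0.1013]
eef_rot: [0.353, 3.12, 0.002]
ft_force: [0.0, 0.8, -2.3]
gripper_width: 0.0198
finger_force: 39.8
[0.46538737 0.32078934 0.10133042] 77.08476150947138 share to go [-0.01234946  0.01764264 -0.28332169]
```

```bash
python3 -m creep '[[[-0.01,0.014,-0.03,0],[-0.01,0.014,-0.08,0],[-0.01,0.014,-0.13,0],[-0.01,0.014,-0.17,0],[-0.01,0.014,-0.2,0],[-0.01,0.014,-0.2,0],[-0.01,0.014,-0.2,0],[-0.01,0.014,-0.2,0]]]'
python3 - <<'E'
from h import *
o=ctrl.observe(); p=o['tool_pos']; print(p,(np.array([.4623,.3252,.0305])-p)/.25)
E
```

```text
t: 29.35
tool_pos: [0.4622, 0.324, 0.0501]
eef_rot: [0.353, 3.122, 0.001]
ft_force: [0.0, -0.3, -1.3]
gripper_width: 0.0195
finger_force: 39.8
[0.46224408 0.32396938 0.05007919] [ 0.00022366  0.00492249 -0.07831676]
```

```bash
python3 -m creep '[[[0,0,-0.02,0],[0,0,-0.04,0],[0,0,-0.055,0],[0,0,-0.065,0],[0,0,-0.072,0],[0,0,-0.077,0],[0,0,-0.079,0],[0,0,-0.079,0],[0,0,-0.079,0]]]'
```

```text
t: 30.1
tool_pos: [0.4621, 0.3238, 0.0302]
eef_rot: [0.353, 3.122, 0.0]
ft_force: [0.5, -0.2, -1.3]
gripper_width: 0.0198
finger_force: 39.8
```

Seated at the pick-up height. Now I'll release, lift, clear the view and check.

```bash
python3 -m creep '[[[0,0,-0.003,0],[0,0,-0.003,0],[0,0,-0.003,0],[0,0,-0.003,0],[0,0,-0.003,0],[0,0,-0.003,0],[0,0,-0.003,0],[0,0,-0.003,0],[0,0,-0.003,0],[0,0,-0.003,0],[0,0,-0.003,0],[0,0,-0.003,0]]]' -1
python3 -m creep '[[[0,0,0.04,0],[0,0,0.12,0],[0,0,0.25,0],[0,0,0.4,0],[0,0,0.55,0],[0,0,0.7,0],[0,0,0.8,0],[0,0,0.8,0],[0,0,0.8,0]]]'
python3 -m creep '[[[0,-0.1,0.05,0],[0,-0.25,0.1,0],[0,-0.4,0.1,0],[0,-0.55,0.1,0],[0,-0.7,0.1,0],[0,-0.85,0.1,0],[0,-0.95,0.1,0],[0,-1,0.1,0],[0,-1,0.1,0],[0,-1,0.1,0]]]'
python3 -m creep '[[[0,-0.1,0,0],[0,-0.25,0,0],[0,-0.4,0,0],[0,-0.55,0,0],[0,-0.7,0,0],[0,-0.85,0,0],[0,-0.95,0,0],[0,-1,0,0],[0,-1,0,0],[0,-1,0,0]]]'
python3 - <<'E'
from h import *
c=cap('top','end.png'); hsv=cv2.cvtColor(c['frame'],cv2.COLOR_BGR2HSV)
O=np.array([.5655,.0765]); a=np.radians(-11.2); X=np.array([np.cos(a),np.sin(a)]); Y=np.array([-X[1],X[0]])
m=cv2.inRange(hsv,(22,150,100),(33,255,255)); ys,xs=np.nonzero(m[180:260,90:160])
q=np.array([ray(c,x+90,y+180,.05)[:2] for x,y in zip(xs,ys)],np.float32); print('scraper',cv2.minAreaRect(q))
m=cv2.inRange(hsv,(3,120,50),(19,255,255)); m[:,:150]=0;m[:,345:]=0;m[:130]=0;m[270:]=0
for q in cv2.findContours(m,0,2)[0]:
    if cv2.contourArea(q)>10:
        r=cv2.minAreaRect(q); w=[ray(c,*p,.03)[:2]-O for p in q[:,0]]; w=np.array([[v@X,v@Y] for v in w]); print('orange',r[0],w.min(0),w.max(0))
print(ctrl.observe()['tool_pos'])
E
```

```text
t: 31.1
tool_pos: [0.4621, 0.3237, 0.0293]
eef_rot: [0.353, 3.122, 0.0]
ft_force: [0.4, 0.6, 0.2]
gripper_width: 0.0852
finger_force: 0.0
t: 31.85
tool_pos: [0.4625, 0.3243, 0.2311]
eef_rot: [0.352, 3.119, 0.003]
ft_force: [0.3, -0.7, -1.5]
gripper_width: 0.0871
finger_force: 0.0
t: 32.68
tool_pos: [0.4616, 0.0733, 0.2536]
eef_rot: [-0.355, -3.12, 0.0]
ft_force: [-0.3, 0.9, 0.3]
gripper_width: 0.0871
finger_force: 0.0
t: 33.52
tool_pos: [0.4626, -0.1743, 0.2539]
eef_rot: [-0.35, -3.121, -0.002]
ft_force: [0.0, 1.2, -0.1]
gripper_width: 0.0872
finger_force: 0.0
scraper ((0.4607506990432739, 0.3232128620147705), (0.027833305299282074, 0.11273211985826492), 76.60356140136719)
orange (263.2500305175781, 194.25) [-0.04390139 -0.19648574] [ 0.06145763 -0.12156756]
orange (247.0, 199.5) [-0.27543773 -0.38073882] [0.25603294 0.21796783]
[ 0.46271279 -0.17369309  0.25414615]
```

```bash
python3 -m creep '[[[0,0,0,0],[0,0,0,0],[0,0,0,0],[0,0,0,0],[0,0,0,0],[0,0,0,0]]]'; python3 -c "from cell import ctrl; print(ctrl.finish_job())"
```

```text
t: 34.07
tool_pos: [0.4621, -0.1762, 0.2543]
eef_rot: [0.353, 3.122, -0.0]
ft_force: [0.1, -0.7, 0.1]
gripper_width: 0.0869
finger_force: 0.0
the job is handed in; nothing more can be done
None
```

I handed the job in at about 34 s without a verdict back: the carousel is turned with orange under the spout, the board is clear with the orange chips piled in that compartment (I could not count all four separately), and the scraper is back in its tray, upright.

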